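# Check-weigh waveguide loads on a sprung balance

### The job

Press down the red tab of the balance's rocker so that its yellow transit arm tips fully up off the pan. Then weigh the waveguide loads one at a time in the order red, yellow, green, blue (some may be missing): stand each upright and centred on the pan, gently so that the sprung pan never bottoms, let go and leave it a couple of seconds to settle, then stand it flat in the grey tray. When all are in the tray, tip the yellow arm fully back down over the empty pan, and leave the bottle, the wrench and the waveguide bend where they are.

Things in the scene. Friction and masses are not known exactly. Their poses are not given: they have to be found in the camera images.
- balance: fixed grey balance: housing 160 (x) x 170 (y) x 32 mm high, a sprung pan over its centre, a rocker beside it at +y. Origin: on the bench under the pan's centre. The rocker's pivot axis is parallel to x through (0, 100, 85) mm, between two 97 mm high cheeks at x = 20 to 28 and -28 to -20, y = 85 to 115 mm; under the red tab lies a 12 mm high base plate that ends at y = 165 mm
- pan_mid (a point): the balance's round steel pan, 120 mm across, 6 mm thick, with a 64 mm black square outline round its centre. Origin: centre of its upper face (58 mm above the bench when empty), z up
- pan (a joint): how far the pan has sunk on its spring, m: 0 empty, 0.018 on its stop; spring 450 N/m, so a load sinks it 4 to 7 mm. More than 0.015 counts as bottomed
- rocker (a joint): angle of the rocker, rad: 0 = yellow arm level over the pan (closed), 1.2 = arm fully up and red tab down (end stop). Stiff hinge: stays where it is left; 2 to 5 N at the tab or the arm's end moves it
- bar_face (a point): yellow arm of the rocker, on the pan's side: bar 22 mm wide, 8 thick, with a 40 x 34 mm end paddle and under it a rubber foot 28 mm across, 15 long, 8 mm over the pan's centre when closed. Origin: upper face of the paddle, 95 mm from the pivot axis; its axes are those of the balance when closed and turn with the rocker, so z always points out of the bar's upper face. End 114 mm from the pivot, 192 mm high when up
- tab_face (a point): red press tab of the rocker, away from the pan: 6 mm plate, 40 x 34 mm at its end. Origin: centre of that plate's upper face, 60 mm from the pivot axis; its axes are the balance's when closed and turn with the rocker. It slopes 0.7 rad upward and outward when closed, 0.5 rad downward when the arm is fully up; its origin sinks from 126 to 59 mm above the bench
- tray: fixed grey open tray 200 x 200 mm, rim 14 mm high, walls and floor 5 mm thick. Origin: centre of the underside, x and y along the sides
- load_red: loose waveguide load with a red band, may be absent (None): grey upright rectangular tube on a square flange, 90 mm tall. Flange 56 x 56 x 8 mm; the tube above it is 30 mm along the body's x and 22 mm along y; red band at z 59 to 85 mm, red top. 0.19 to 0.29 kg. Origin: centre of the flange's underside, z up when standing
- load_yellow: loose waveguide load with a yellow band, may be absent (None): grey upright rectangular tube on a square flange, 90 mm tall. Flange 56 x 56 x 8 mm; the tube above it is 30 mm along the body's x and 22 mm along y; yellow band at z 59 to 85 mm, yellow top. 0.19 to 0.29 kg. Origin: centre of the flange's underside, z up when standing
- load_green: loose waveguide load with a green band, may be absent (None): grey upright rectangular tube on a square flange, 90 mm tall. Flange 56 x 56 x 8 mm; the tube above it is 30 mm along the body's x and 22 mm along y; green band at z 59 to 85 mm, green top. 0.19 to 0.29 kg. Origin: centre of the flange's underside, z up when standing
- load_blue: loose waveguide load with a blue band, may be absent (None): grey upright rectangular tube on a square flange, 90 mm tall. Flange 56 x 56 x 8 mm; the tube above it is 30 mm along the body's x and 22 mm along y; blue band at z 59 to 85 mm, blue top. 0.19 to 0.29 kg. Origin: centre of the flange's underside, z up when standing
- solvent: bystander: small bottle standing beyond the balance, 56 mm across, 130 mm tall. Origin: centre of its base
- wrench: bystander: steel wrench 170 mm long lying on the bench beyond the loads. Origin: its middle
- bend: bystander: grey flanged waveguide bend, about 75 x 75 x 50 mm, lying beyond the balance. Origin: at the outer corner of the bend, on the bench

How it is judged:
On the way, in this order (a step that is already met when the one before it is completed fails the run):
1. the yellow arm is tipped fully up (over 1.1 rad) with the red tab being pressed (value of joint rocker above 1.1 rad and contact force between any of rocker_c0, rocker_c1 and anything else above 0.5 N), for 0.1 s.
2. the red-banded load, if present, stands alone on the pan, its centre within 12 mm of the pan's centre, upright, let go and settled for one second (horizontal distance between load_red and pan_mid below 0.012 m and angle between load_red's own z axis and vertical below 0.08 rad and contact force between load_red and pan above 1 N and contact force between load_red and the fingers below 0.1 N and linear speed of load_red below 0.02 m/s and horizontal distance between load_red and load_yellow above 0.07 m and horizontal distance between load_red and load_green above 0.07 m and horizontal distance between load_red and load_blue above 0.07 m), for 1 s.
3. the yellow-banded load, if present, stands alone on the pan, its centre within 12 mm of the pan's centre, upright, let go and settled for one second (horizontal distance between load_yellow and pan_mid below 0.012 m and angle between load_yellow's own z axis and vertical below 0.08 rad and contact force between load_yellow and pan above 1 N and contact force between load_yellow and the fingers below 0.1 N and linear speed of load_yellow below 0.02 m/s and horizontal distance between load_yellow and load_red above 0.07 m and horizontal distance between load_yellow and load_green above 0.07 m and horizontal distance between load_yellow and load_blue above 0.07 m), for 1 s.
4. the green-banded load, if present, stands alone on the pan, its centre within 12 mm of the pan's centre, upright, let go and settled for one second (horizontal distance between load_green and pan_mid below 0.012 m and angle between load_green's own z axis and vertical below 0.08 rad and contact force between load_green and pan above 1 N and contact force between load_green and the fingers below 0.1 N and linear speed of load_green below 0.02 m/s and horizontal distance between load_green and load_red above 0.07 m and horizontal distance between load_green and load_yellow above 0.07 m and horizontal distance between load_green and load_blue above 0.07 m), for 1 s.
5. the blue-banded load, if present, stands alone on the pan, its centre within 12 mm of the pan's centre, upright, let go and settled for one second (horizontal distance between load_blue and pan_mid below 0.012 m and angle between load_blue's own z axis and vertical below 0.08 rad and contact force between load_blue and pan above 1 N and contact force between load_blue and the fingers below 0.1 N and linear speed of load_blue below 0.02 m/s and horizontal distance between load_blue and load_red above 0.07 m and horizontal distance between load_blue and load_yellow above 0.07 m and horizontal distance between load_blue and load_green above 0.07 m), for 1 s.
At the end, for the whole second after the job is handed in: every load present stands upright (within 0.08 rad) and at rest on the tray's floor, its centre within 75 mm of the tray's centre along both sides; the yellow arm is back down (rocker under 0.08 rad) and the pan is empty and up (within 1.5 mm) (x of load_red in the frame of tray between -0.075 and 0.075 m and y of load_red in the frame of tray between -0.075 and 0.075 m and height (world z) of each of load_red, load_yellow, load_green, load_blue below 0.01 m and angle between each of load_red, load_yellow, load_green, load_blue's own z axis and vertical below 0.08 rad and linear speed of each of load_red, load_yellow, load_green, load_blue below 0.02 m/s and x of load_yellow in the frame of tray between -0.075 and 0.075 m and y of load_yellow in the frame of tray between -0.075 and 0.075 m and x of load_green in the frame of tray between -0.075 and 0.075 m and y of load_green in the frame of tray between -0.075 and 0.075 m and x of load_blue in the frame of tray between -0.075 and 0.075 m and y of load_blue in the frame of tray between -0.075 and 0.075 m and value of joint rocker below 0.08 rad and value of joint pan below 0.0015 m); the robot touches nothing.
It fails at once if the sprung pan is pushed to within 3 mm of its stop (value of joint pan above 0.015 m).
It fails at once if the solvent is moved more than 30 mm (distance of solvent from where it was at the start of the episode above 0.03 m).
It fails at once if the wrench is moved more than 30 mm (distance of wrench from where it was at the start of the episode above 0.03 m).
It fails at once if the bend is moved more than 30 mm (distance of bend from where it was at the start of the episode above 0.03 m).
Of load_red, load_yellow, load_green, load_blue only 2 to 4 are there at a start; the rules pass over those that are not, and their reading is None.
At some moment in a run one of load_red, load_yellow, load_green, load_blue may be knocked a few centimetres aside while the robot is not near it.
It also fails if it takes over 210 s, if anything falls off the work surface, if the arm or the gripper's body presses on something with over 40 N, if the wrist force passes 120 N, or if a joint passes its speed limit or range.

### The arm

A 7-joint arm with a two-finger parallel gripper is mounted at the origin on the work surface. World frame = base frame: x ahead of the robot, y to its left, z up, the work surface at z = 0. Lengths are in m, angles in rad, forces in N, time in s.
With the tool pointing down it reaches from about 0.4 to 0.85 m from the base axis. Payload 10.4 kg.
Tool frame: the origin (TCP) lies where the fingers leave the gripper's body, on its centre line; the fingertips stand 70 mm ahead of it and the grasp point (between the pads) lies 51 mm ahead of it; z points along the fingers, y is the line along which they close (so a half turn about z gives the same grasp; the last joint's range is limited). The gripper opens to 87 mm and grips with 3 to 60 N. Pads are 19 mm wide; open, the fingers measure 117 mm over their backs; the gripper's body (75 mm by 190 mm) begins 51 mm behind the grasp point.
Start: joints at [1.122, 0.332, -0.065, 1.46, 0.022, 1.35, -0.088], TCP at [0.258, -0.569, 0.292] pointing down, gripper open.
Joint ranges: [-2.6, 2.6], [-0.5, 2.12], [-1.47, 1.34], [0.16, 2.42], [-1.27, 4.41], [0.06, 2.06], [-2.6, 2.6]. Speed limits (rad/s): [2.22, 2.22, 2.79, 2.79, 3.14, 3.14, 3.14].

### API

Orientations are given as a rotation vector (axis times angle).
In Python, from rig import r gives the robot as it stands. The module is installed in compiled form; this text tells all that it offers.
- The arm moves only by the tool servo_tool, never from a script. Its arguments are lists of equal length, an entry for each row: "delta_pos": the shift along the tool's x, y, z in m, a list of three; "angular": the turn, a rotation vector about the tool's x, y, z in rad, a list of three. In form: {"delta_pos": [[dx, dy, dz], ...], "angular": [[ax, ay, az], ...]}. A call has 1 to 12 rows; each row is the pose to reach, as a shift and turn from the pose commanded when the call began, along the tool's axes at that moment; what a row does not reach only later rows make up. A row lasts 1/10 s, in which the tool goes at most 50 mm and 8.59 degrees, less where a joint would pass 70% of its speed; a pose out of reach is approached as far as the arm can. A call with a gripper value outside its range is refused whole. "jaw" is the closure, from -1 (fully open) to 1 (shut), so that 0 is half open, set as the call begins (left out, the last holds). The fingers move at their own pace and stop on an object; "newtons" is the grip in N (left out, the last holds). Time passes only in rows, so rows that repeat a pose let the fingers close. It gives the time, the measured TCP pose, the force, the opening and the grip force at its end, in the units of the state.
- r.observe(): the state, without advancing time (a new reading comes with each control period).
- r.capture(name): name is "side" or "top" or "wrist"; returns the picture (420x560x3 uint8, red, green, blue); there is no depth.
- r.camera_info(name): a dict with "fx", "fy", "cx", "cy" (pixels), "view" (4x4, takes a point from world to camera coordinates); the wrist camera has in their place "hand_eye" (4x4, takes a point from camera to tool coordinates, whose origin is the TCP and whose axes are the flange's). Camera axes: x right, y up, looking along -z (the intrinsics and any distortion apply to the point x, -y, -z); pixel columns grow to the right and rows downward; lengths in m; the calibration is good to about 2 mm. A picture is of the moment at which its call begins: read the wrist's pose just before it. camera_info takes no time and is no camera call.
- r.close_job(): hands the job in; it is judged then, once.
The state is a dict: "clock": time; "joint_pos": joint angles; "qvel": joint speeds; "joint_torque": joint torques, N m; "eef_pos": TCP position; "ee_rot": TCP orientation; "contact_force": force on the tool from outside, world axes, zero at the start; "moment": the same for the moment, N m; "opening": opening from 0.0 (shut) to 1.0 (fully open); "finger_force": force on a finger pad.
Only numpy, scipy, OpenCV 4.12 (cv2) and the standard library are available. Lean on these libraries where they do the work, as an engineer would, in place of code of your own. Each camera call takes 0.05 s, during which the arm holds its last target. There are 200 camera calls.

## Working session

There is one attempt and no reset: what is moved stays moved. The work goes in short steps, Python scripts to look and compute and a tool call to move; the robot and the scene stay as the last step left them, time stands still between calls to the robot, and variables do not carry over. Pictures are saved under pics/ and viewed, at most 16 in all, crops included, and the job is handed in when it is done.

Besides the shell and the picture viewer there is one more tool, called after ">>>" as a command line: name --argument value ..., lists and objects as JSON in quotes. servo_tool: Moves the arm, as the interface text tells. Its arguments: {"type":"object","properties":{"delta_pos":{"type":"array","items":{"type":"array","items":{"type":"number"}}},"angular":{"type":"array","items":{"type":"array","items":{"type":"number"}}},"jaw":{"type":"number"},"newtons":{"type":"number"}},"required":["delta_pos","angular"]}

```bash
mkdir -p pics
cat > h.py <<'E'
import numpy as np,cv2
from scipy.spatial.transform import Rotation as R
from rig import r
def ray(name,u,v):
    c=r.camera_info(name)
    d=np.array([(u-c['cx'])/c['fx'],-(v-c['cy'])/c['fy'],-1.])
    if 'view' in c:
        T=np.linalg.inv(np.array(c['view']))
    else:
        s=r.observe();W=np.eye(4);W[:3,:3]=R.from_rotvec(s['ee_rot']).as_matrix();W[:3,3]=s['eef_pos']
        T=W@np.array(c['hand_eye'])
    return T[:3,3],T[:3,:3]@d
def onz(name,u,v,z):
    o,d=ray(name,u,v); return o+d*(z-o[2])/d[2]
def save(n,img,crop=None): cv2.imwrite('pics/'+n+'.png',img[:,:,::-1])
E
python3 - <<'E'
from h import *
for n in('top','side'):
    c=r.camera_info(n);print(n,{k:np.round(v,3) if k!='view' else np.round(np.linalg.inv(np.array(v)),3).tolist() for k,v in c.items()})
    save(n+'0',r.capture(n))
print(r.camera_info('wrist'))
print(r.observe())
E
```

```text
top {'fx': np.float64(430.106), 'fy': np.float64(430.106), 'cx': np.float64(287.746), 'cy': np.float64(207.098), 'view': [[0.028, 0.979, -0.204, 0.364], [-1.0, 0.027, -0.006, -0.033], [0.0, 0.204, 0.979, 1.189], [0.0, 0.0, 0.0, 1.0]]}
side {'fx': np.float64(500.464), 'fy': np.float64(500.464), 'cx': np.float64(288.69), 'cy': np.float64(205.542), 'view': [[0.996, 0.054, -0.069, 0.536], [-0.088, 0.559, -0.824, -1.011], [-0.006, 0.827, 0.562, 0.793], [0.0, 0.0, 0.0, 1.0]]}
{'fx': 377.37421509497256, 'fy': 377.37421509497256, 'cx': 282.1860753445843, 'cy': 206.17287996106586, 'hand_eye': array([[ 1.59955886e-03,  9.53719608e-01,  3.00693116e-01,
         8.32128959e-02],
       [ 9.99998622e-01, -1.65933216e-03, -5.65993534e-05,
        -1.12066930e-03],
       [ 4.44969845e-04,  3.00692792e-01, -9.53720948e-01,
        -9.12984291e-02],
       [ 0.00000000e+00,  0.00000000e+00,  0.00000000e+00,
         1.00000000e+00]])}
{'clock': 0.1, 'joint_pos': array([ 1.12239182,  0.33283018, -0.06466884,  1.46084192,  0.02158366,
        1.3498903 , -0.08852052]), 'qvel': array([-0.00165949, -0.00207073, -0.00062004, -0.00114853,  0.00157877,
       -0.00141246,  0.00033378]), 'joint_torque': array([ 9.52447335e-04, -6.24545860e+01,  2.42391892e-02, -3.90711951e+01,
       -6.13250420e-02,  3.67467140e-02,  6.33030345e-05]), 'eef_pos': array([ 0.25804423, -0.56897018,  0.29152729]), 'ee_rot': array([-3.06946562e+00, -6.63496558e-01,  5.00244267e-04]), 'contact_force': array([0.12977882, 0.45806852, 0.05903825]), 'moment': array([-0.03254019,  0.04926836,  0.02545001]), 'finger_force': 0.0, 'opening': 0.9968619905407353}
```

View pics/top0.png

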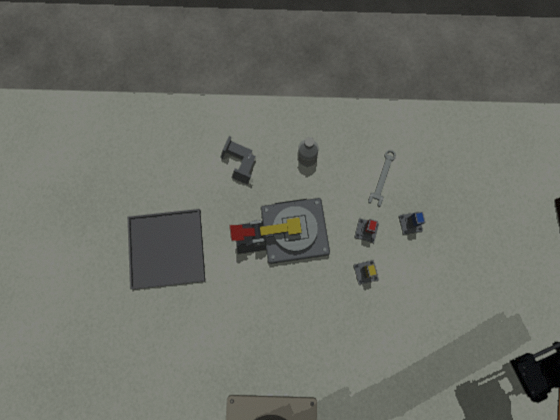

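View pics/side0.png

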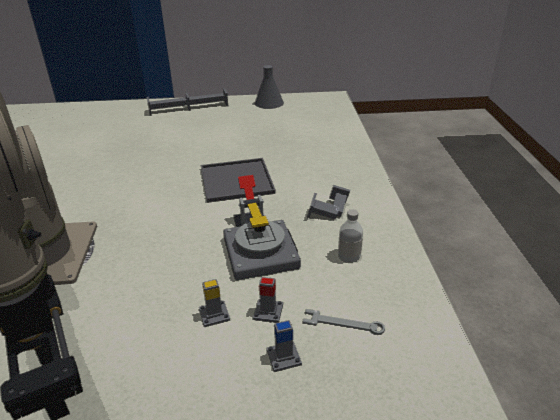

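The top view shows the tray at (166,249), pan at (296,229), red tab at (240,232), and the loads red (367,230), yellow (367,271), blue (413,222). There is no green load. The side view agrees.

Run:
```python
from h import *
t=cv2.imread('pics/top0.png');s=cv2.imread('pics/side0.png')
def masks(im):
    h=cv2.cvtColor(im,cv2.COLOR_BGR2HSV);H,S,V=cv2.split(h)
    ok=(S>140)&(V>60)
    return {'red':ok&((H<8)|(H>172)),'yel':ok&(H>18)&(H<32),'blu':ok&(H>105)&(H<125)&(V>70),'grn':ok&(H>45)&(H<80)}
for n,im in(('top',t),('side',s)):
    for k,m in masks(im).items():
        N,l,st,c=cv2.connectedComponentsWithStats(m.astype(np.uint8))
        for i in range(1,N):
            if 25<st[i,4]<1000:
                p=np.argwhere(l==i)
                print(n,k,st[i].tolist(),c[i].round(1),'@.09',onz(n,*c[i],.09).round(3)[:2],'rect',[np.round(q,1) for q in cv2.minAreaRect(p[:,::-1].astype(np.float32))])
# dark regions: tray & housing
g=cv2.cvtColor(t,cv2.COLOR_BGR2GRAY);print(g[250,170],g[210,270],g[229,285],g[300,300])
_,m=cv2.threshold(g,int((int(g[250,170])+int(g[300,300]))/2)+5,255,cv2.THRESH_BINARY_INV)
for c in cv2.findContours(m,cv2.RETR_EXTERNAL,cv2.CHAIN_APPROX_NONE)[0]:
    a=cv2.contourArea(c)
    if 150<a<9000:
        b=cv2.boxPoints(cv2.minAreaRect(c));print(a,[onz('top',*q,.012 if a>4000 else .004)[:2].round(3).tolist() for q in b], b.round().tolist())
cv2.imwrite('pics/c.png',cv2.resize(t[180:300,220:440],None,fx=3.6,fy=3.6,interpolation=cv2.INTER_CUBIC))
```

```text
top red [369, 221, 7, 9, 46] [372.2 225. ] @.09 [ 0.552 -0.246] rect [array([372.3, 224.9]), array([5.3, 8. ]), np.float64(14.0)]
top red [230, 225, 25, 16, 273] [240.5 232. ] @.09 [0.524 0.093] rect [array([242. , 232.5]), array([15., 24.]), np.float64(90.0)]
top yel [260, 218, 41, 18, 412] [282.6 227.6] @.09 [ 0.538 -0.015] rect [array([279.9, 228.2]), array([14.8, 40.3]), np.float64(80.5)]
top yel [369, 266, 7, 9, 48] [371.7 269.9] @.09 [ 0.436 -0.244] rect [array([371.7, 269.8]), array([8.7, 5.3]), np.float64(76.0)]
top blu [417, 213, 7, 9, 44] [419.7 217.2] @.09 [ 0.576 -0.37 ] rect [array([419.7, 217.2]), array([8. , 5.1]), np.float64(76.0)]
side red [238, 175, 18, 25, 281] [247.2 185.3] @.09 [0.521 0.128] rect [array([247.6, 186.9]), array([24.2, 15.2]), np.float64(77.5)]
side red [261, 278, 12, 6, 60] [266.8 280.4] @.09 [ 0.554 -0.247] rect [array([266.5, 280.5]), array([ 5., 11.]), np.float64(90.0)]
side red [260, 284, 15, 12, 89] [268.1 290.3] @.09 [ 0.555 -0.276] rect [array([267. , 289.5]), array([11., 14.]), np.float64(90.0)]
side yel [247, 203, 21, 24, 289] [256.4 215.8
[... 1190 characters left out ...]
72.0, 248.0]]
506.5 [[0.596, -0.334], [0.616, -0.403], [0.541, -0.419], [0.522, -0.35]] [[397.0, 215.0], [422.0, 209.0], [428.0, 236.0], [404.0, 242.0]]
5456.5 [[0.576, 0.429], [0.598, 0.219], [0.389, 0.188], [0.368, 0.391]] [[124.0, 214.0], [200.0, 208.0], [206.0, 285.0], [130.0, 291.0]]
4916.5 [[0.597, 0.146], [0.645, -0.119], [0.469, -0.147], [0.423, 0.11]] [[226.0, 210.0], [321.0, 195.0], [331.0, 258.0], [236.0, 273.0]]
540.0 [[0.703, -0.042], [0.81, -0.052], [0.804, -0.111], [0.698, -0.1]] [[294.0, 176.0], [299.0, 140.0], [319.0, 143.0], [314.0, 178.0]]
893.0 [[0.727, 0.202], [0.819, 0.151], [0.745, 0.033], [0.655, 0.085]] [[210.0, 165.0], [229.0, 135.0], [269.0, 161.0], [249.0, 191.0]]
```

View pics/c.png

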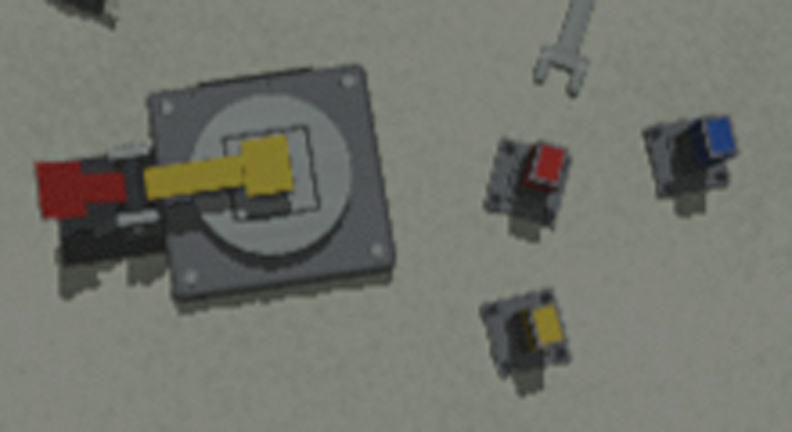

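Run:
```python
from h import *
C=lambda x,y:(220+x/3.6,180+y/3.6)
P=[onz('top',*C(*q),.032)[:2] for q in((151,95),(362,67),(393,259),(178,292))]
P=np.array(P);print(P.round(3),P.mean(0).round(4),[np.linalg.norm(P[i]-P[(i+1)%4]).round(3) for i in range(4)])
y=[P[0]-P[1],P[3]-P[2]];print('y-dir yaw',[np.degrees(np.arctan2(-v[0],v[1])).round(1) for v in y])
x=[P[0]-P[3],P[1]-P[2]];print('x-dir yaw',[np.degrees(np.arctan2(v[1],v[0])).round(1) for v in x])
print('pan',onz('top',*C(271,174),.058).round(4),'tab',onz('top',*C(60,190),.126).round(4),'paddle',onz('top',*C(268,166),.089).round(4))
T=np.array([onz('top',*q,.012)[:2] for q in((124,214),(200,208),(206,285),(130,291))]);print('tray',T.mean(0).round(3))
for k,b in dict(red=[(540,145),(565,148),(560,183),(530,180)],yel=[(532,308),(557,305),(565,338),(540,345)],blu=[(705,120),(730,117),(737,150),(712,155)]).items():
    Q=np.array([onz('top',*C(*q),.09)[:2] for q in b]);v=Q[0]+Q[1]-Q[2]-Q[3];print(k,Q.mean(0).round(4),np.degrees(np.arctan2(v[1],v[0])).round(1))
s=r.observe();M=R.from_rotvec(s['ee_rot']).as_matrix();print(M.round(4))
```

```text
[[ 0.605  0.045]
 [ 0.631 -0.116]
 [ 0.485 -0.141]
 [ 0.456  0.019]] [ 0.5443 -0.0484] [np.float64(0.163), np.float64(0.149), np.float64(0.162), np.float64(0.151)]
y-dir yaw [np.float64(9.3), np.float64(10.3)]
x-dir yaw [np.float64(9.9), np.float64(9.7)]
pan [ 0.5424 -0.048   0.058 ] tab [0.5165 0.0987 0.126 ] paddle [ 0.5433 -0.0453  0.089 ]
tray [0.483 0.307]
red [ 0.5502 -0.2469] -12.5
yel [ 0.4362 -0.2453] 12.4
blu [ 0.5745 -0.3713] 9.5
[[ 9.107e-01  4.130e-01 -6.000e-04]
 [ 4.130e-01 -9.107e-01  1.100e-03]
 [-1.000e-04 -1.300e-03 -1.000e+00]]
```

>>> servo_tool --delta_pos '[[0.513,-0.503,0],[0.513,-0.503,0],[0.513,-0.503,0],[0.513,-0.503,0],[0.513,-0.503,0],[0.513,-0.503,0],[0.513,-0.503,0],[0.513,-0.503,0],[0.513,-0.503,0],[0.513,-0.503,0],[0.513,-0.503,0],[0.513,-0.503,0]]' --angular '[[0,0,-1.316],[0,0,-1.316],[0,0,-1.316],[0,0,-1.316],[0,0,-1.316],[0,0,-1.316],[0,0,-1.316],[0,0,-1.316],[0,0,-1.316],[0,0,-1.316],[0,0,-1.316],[0,0,-1.316]]' --jaw 1

```text
clock: 1.3
eef_pos: [0.475, -0.0078, 0.2923]
ee_rot: [2.024, 2.402, -0.0]
contact_force: [0.4, -1.0, -0.3]
opening: 0.033
finger_force: 0.0
```

```bash
cat >> h.py <<'E'
def go(x,y,z,yaw):
    "tool-frame delta to TCP x,y,z, tool pointing down, tool x at azimuth yaw (deg)"
    s=r.observe();M=R.from_rotvec(s['ee_rot']);a=np.radians(yaw)
    t=R.from_matrix(np.array([[np.cos(a),np.sin(a),0],[np.sin(a),-np.cos(a),0],[0,0,-1]]))
    print('delta',M.inv().apply(np.array([x,y,z])-s['eef_pos']).round(4).tolist(),'ang',(M.inv()*t).as_rotvec().round(4).tolist())
def st():
    s=r.observe();m=R.from_rotvec(s['ee_rot']).as_matrix()
    print('t',round(s['clock'],2),'p',s['eef_pos'].round(4),'yaw',np.degrees(np.arctan2(m[1,0],m[0,0])).round(1),'F',s['contact_force'].round(1),'open',round(s['opening'],3),'ff',round(s['finger_force'],1),'q',s['joint_pos'].round(2))
E
python3 -c "
from h import *
st();go(.5175,.101,.22,99.8)"
```

```text
t 1.3 p [ 0.475  -0.0078  0.2923] yaw 99.8 F [ 0.4 -1.  -0.3] open 0.033 ff 0.0 q [ 0.59  0.04 -0.68  1.81  0.03  1.3   0.08]
delta [0.1, 0.0604, 0.0722] ang [0.0002, 0.0006, -0.0004]
```

>>> servo_tool --delta_pos '[[0.05,0.03,0.02],[0.1,0.06,0.05],[0.1,0.06,0.072],[0.1,0.06,0.082],[0.1,0.06,0.092],[0.1,0.06,0.102],[0.1,0.06,0.112],[0.1,0.06,0.122],[0.1,0.06,0.132],[0.1,0.06,0.142],[0.1,0.06,0.15],[0.1,0.06,0.15]]' --angular '[[0,0,0],[0,0,0],[0,0,0],[0,0,0],[0,0,0],[0,0,0],[0,0,0],[0,0,0],[0,0,0],[0,0,0],[0,0,0],[0,0,0]]'

```text
clock: 2.5
eef_pos: [0.5163, 0.0986, 0.1409]
ee_rot: [-2.023, -2.402, 0.002]
contact_force: [-0.1, 0.4, 1.0]
opening: 0.008
finger_force: 0.0
```

```bash
python3 -c "
from h import *
st();save('a1',r.capture('side'))"
```

```text
t 2.5 p [0.5163 0.0986 0.1409] yaw 99.8 F [-0.1  0.4  1. ] open 0.008 ff 0.0 q [ 0.36  0.35 -0.74  1.86  0.27  1.04 -0.31]
```

View pics/a1.png

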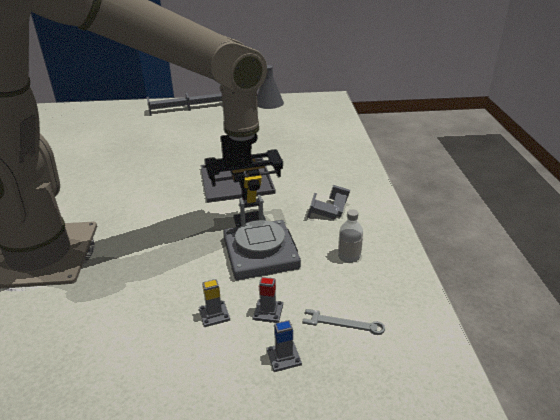

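The arm has tipped up (yellow at (252,190)). I'll press on to the end stop, then rise and move towards the loads.

>>> servo_tool --delta_pos '[[0,0,0.003],[0,0,0.006],[0,0,0.008],[0,0,0.01],[0,0,0.01],[0,0,0.01]]' --angular '[[0,0,0],[0,0,0],[0,0,0],[0,0,0],[0,0,0],[0,0,0]]'

```text
clock: 3.15
eef_pos: [0.5175, 0.0992, 0.1355]
ee_rot: [2.022, 2.401, -0.001]
contact_force: [-15.9, -5.2, 42.6]
opening: 0.004
finger_force: 19.1
```

>>> servo_tool --delta_pos '[[0,0,-0.05],[0,0,-0.1],[0,0,-0.15],[-0.05,0,-0.185],[-0.1,-0.008,-0.185],[-0.15,-0.012,-0.185],[-0.2,-0.016,-0.185],[-0.25,-0.02,-0.185],[-0.3,-0.024,-0.185],[-0.349,-0.027,-0.185],[-0.349,-0.027,-0.185],[-0.349,-0.027,-0.185]]' --angular '[[0,0,0],[0,0,0],[0,0,0],[0,0,0],[0,0,0],[0,0,0],[0,0,0],[0,0,0],[0,0,0],[0,0,0],[0,0,0],[0,0,0]]' --jaw -0.5

```text
clock: 4.35
eef_pos: [0.5492, -0.2515, 0.3163]
ee_rot: [-2.027, -2.398, 0.0]
contact_force: [0.2, 0.2, -0.4]
opening: 0.749
finger_force: 0.0
```

```bash
python3 -c "
from h import *
st();save('w1',r.capture('wrist'));save('s2',r.capture('side'))
a=cv2.imread('pics/s2.png')[150:290,180:320];b=cv2.imread('pics/w1.png')
cv2.imwrite('pics/w1b.png',np.hstack([b,cv2.resize(a,(420,420))[:,:240]]) )
cv2.imwrite('pics/s2c.png',cv2.resize(a,None,fx=3,fy=3))"
```

```text
t 4.35 p [ 0.5492 -0.2515  0.3163] yaw 99.6 F [ 0.2  0.2 -0.4] open 0.749 ff 0.0 q [ 0.79  0.33 -0.55  1.46  0.17  1.41  0.4 ]
```

View pics/w1b.png

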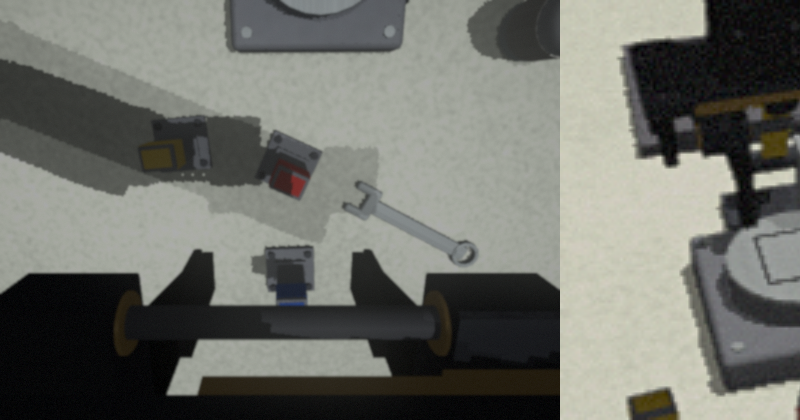

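Run:
```python
from h import *
for k,e in dict(red=((276,131),(322,151)),yel=((152,122),(208,117)),blu=((264,249),(314,246))).items():
    a,b=[onz('wrist',*q,.008)[:2] for q in e];v=b-a;L=np.linalg.norm(v);yaw=np.arctan2(v[1],v[0])
    n=np.array([v[1],-v[0]])/L*.028
    print(k,L.round(3),'yaw',np.degrees(yaw).round(1),'centre',((a+b)/2+n).round(4))
go(.553,-.247,.20,77); go(.553,-.247,.126,77)
```

```text
red 0.053 yaw -13.3 centre [ 0.5559 -0.2419]
yel 0.059 yaw 14.9 centre [ 0.4436 -0.2413]
blu 0.058 yaw 13.7 centre [ 0.5801 -0.3636]
delta [0.0001, 0.0031, 0.1171] ang [-0.0, -0.001, 0.3995]
delta [0.0, 0.0031, 0.1911] ang [-0.0, -0.001, 0.3995]
```

View pics/s2c.png

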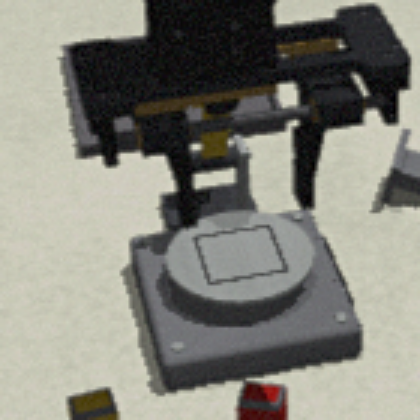

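>>> servo_tool --delta_pos '[[0.001,0.004,0.03],[0.001,0.004,0.07],[0.001,0.004,0.1],[0.001,0.004,0.13],[0.001,0.004,0.16],[0.001,0.004,0.18],[0.001,0.004,0.191],[0.001,0.004,0.191]]' --angular '[[0,0,0.13],[0,0,0.26],[0,0,0.4],[0,0,0.4],[0,0,0.4],[0,0,0.4],[0,0,0.4],[0,0,0.4]]'

```text
clock: 5.25
eef_pos: [0.5532, -0.246, 0.1254]
ee_rot: [-2.457, -1.955, 0.001]
contact_force: [-0.1, -0.1, -0.2]
opening: 0.75
finger_force: 0.0
```

>>> servo_tool --delta_pos '[[0,0,0],[0,0,0],[0,0,0],[0,0,0],[0,0,0],[0,0,0],[0,0,0],[0,0,0]]' --angular '[[0,0,0],[0,0,0],[0,0,0],[0,0,0],[0,0,0],[0,0,0],[0,0,0],[0,0,0]]' --jaw 1 --newtons 15

```text
clock: 6.05
eef_pos: [0.5537, -0.2478, 0.1265]
ee_rot: [2.46, 1.953, 0.0]
contact_force: [0.6, -0.1, 2.2]
opening: 0.343
finger_force: 14.8
```

Run:
```python
from h import *
st()
print('pan side',np.mean([onz('side',180+x/3,150+y/3,.058) for x,y in((194,238),(275,225),(288,273),(210,283))],axis=0).round(4))
c=r.capture('wrist');save('w2',c)
```

```text
t 6.05 p [ 0.5537 -0.2478  0.1265] yaw 76.9 F [ 0.6 -0.1  2.2] open 0.343 ff 14.8 q [ 0.71  0.48 -0.47  1.67  0.24  1.05 -0.05]
pan side [ 0.5485 -0.0501  0.058 ]
```

View pics/w2.png

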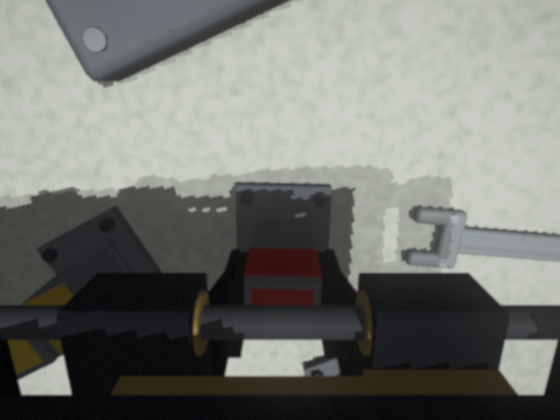

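The load is gripped squarely (flange top edge at row 184, columns 233–331). Next I'll check its offset along the tool and lift.

Run:
```python
from h import *
s=r.observe();M=R.from_rotvec(s['ee_rot']).as_matrix()
for q in((233,185),(331,185)): print((M.T@(onz('wrist',*q,.008)-s['eef_pos'])).round(4))
go(.545,-.051,.126+.058+.06,99.8)
```

```text
[ 0.0307 -0.0287  0.1184]
[0.0307 0.0274 0.1185]
delta [0.1897, -0.0531, -0.1176] ang [0.0004, 0.0002, -0.4]
```

>>> servo_tool --delta_pos '[[0,0,-0.03],[0,0,-0.07],[0,0,-0.11],[0,0,-0.118],[0,0,-0.118]]' --angular '[[0,0,0],[0,0,0],[0,0,0],[0,0,0],[0,0,0]]'

```text
clock: 6.6
eef_pos: [0.5539, -0.2479, 0.2453]
ee_rot: [2.459, 1.952, 0.001]
contact_force: [0.2, 0.6, -2.3]
opening: 0.342
finger_force: 14.8
```

>>> servo_tool --delta_pos '[[0.045,-0.012,0],[0.09,-0.025,0],[0.14,-0.04,0],[0.17,-0.048,0],[0.19,-0.053,0],[0.19,-0.053,0],[0.19,-0.053,0]]' --angular '[[0,0,-0.1],[0,0,-0.2],[0,0,-0.3],[0,0,-0.4],[0,0,-0.4],[0,0,-0.4],[0,0,-0.4]]'

```text
clock: 7.3
eef_pos: [0.5443, -0.051, 0.2425]
ee_rot: [-2.022, -2.402, 0.003]
contact_force: [0.1, -0.5, -1.8]
opening: 0.34
finger_force: 15.0
```

```bash
python3 -c "
from h import *
st();go(.545,-.052,.190,99.8);save('w3',r.capture('wrist'));save('s3',r.capture('side'))
a=cv2.imread('pics/s3.png')[130:290,180:340];cv2.imwrite('pics/s3c.png',np.hstack([cv2.resize(a,(420,420)),cv2.imread('pics/w3.png')[:,90:470]]))"
```

```text
t 7.3 p [ 0.5443 -0.051   0.2425] yaw 99.8 F [ 0.1 -0.5 -1.8] open 0.34 ff 15.0 q [ 0.58  0.26 -0.66  1.71  0.17  1.23  0.05]
delta [-0.0011, 0.0007, 0.0525] ang [-0.0026, -0.0005, 0.0002]
```

View pics/s3c.png

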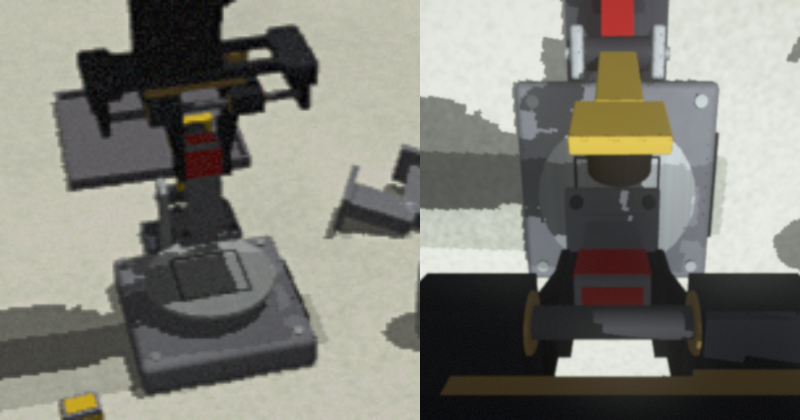

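```bash
python3 -c "
from h import *
P=np.array([onz('wrist',*q,.033) for q in((202,101),(371,101),(213,267),(365,267))]);print(P.round(4),P.mean(0).round(4))
v=P[1]-P[0];print(np.degrees(np.arctan2(v[1],v[0])))
a=onz('wrist',209,195,.058);b=onz('wrist',366,195,.058);print((a+b)/2,np.linalg.norm(a-b))
go(.547,-.0505,.190,99.8)"
```

```text
[[ 0.4707  0.0104  0.033 ]
 [ 0.5989  0.0325  0.033 ]
 [ 0.4954 -0.1286  0.033 ]
 [ 0.6275 -0.1057  0.033 ]] [ 0.5481 -0.0479  0.033 ]
9.781364474221936
[ 0.54714439 -0.04553409  0.058     ] 0.11941411321656528
delta [0.0012, 0.0028, 0.0531] ang [-0.0018, -0.0001, -0.002]
```

>>> servo_tool --delta_pos '[[0.001,0.002,0.015],[0.001,0.002,0.03],[0.001,0.002,0.042],[0.001,0.002,0.05],[0.001,0.002,0.053],[0.001,0.002,0.055],[0.001,0.002,0.057],[0.001,0.002,0.059],[0.001,0.002,0.06],[0.001,0.002,0.06]]' --angular '[[0,0,0],[0,0,0],[0,0,0],[0,0,0],[0,0,0],[0,0,0],[0,0,0],[0,0,0],[0,0,0],[0,0,0]]'

```text
clock: 8.4
eef_pos: [0.5469, -0.0494, 0.1844]
ee_rot: [2.023, 2.403, 0.0]
contact_force: [0.7, -0.4, -1.8]
opening: 0.344
finger_force: 15.0
```

>>> servo_tool --delta_pos '[[0,0,0.001],[0,0,0.002],[0,0,0.003],[0,0,0.003],[0,0,0.003]]' --angular '[[0,0,0],[0,0,0],[0,0,0],[0,0,0],[0,0,0]]'

```text
clock: 8.9
eef_pos: [0.5469, -0.0494, 0.1814]
ee_rot: [2.024, 2.403, 0.0]
contact_force: [0.3, 0.1, -0.7]
opening: 0.34
finger_force: 15.0
```

>>> servo_tool --delta_pos '[[0,0,0.0015],[0,0,0.0015],[0,0,0.0015]]' --angular '[[0,0,0],[0,0,0],[0,0,0]]'

```text
clock: 9.2
eef_pos: [0.5469, -0.0494, 0.1798]
ee_rot: [2.023, 2.403, 0.0]
contact_force: [0.9, -0.4, 0.1]
opening: 0.342
finger_force: 15.0
```

>>> servo_tool --delta_pos '[[0,0,0],[0,0,0],[0,0,0],[0,0,0],[0,0,0],[0,0,0],[0,0,0],[0,0,0],[0,0,0],[0,0,0],[0,0,0],[0,0,0]]' --angular '[[0,0,0],[0,0,0],[0,0,0],[0,0,0],[0,0,0],[0,0,0],[0,0,0],[0,0,0],[0,0,0],[0,0,0],[0,0,0],[0,0,0]]' --jaw -0.3

```text
clock: 10.4
eef_pos: [0.5468, -0.0494, 0.1797]
ee_rot: [2.024, 2.403, -0.0]
contact_force: [-0.8, 0.2, 0.4]
opening: 0.655
finger_force: 0.0
```

>>> servo_tool --delta_pos '[[0,0,0],[0,0,0],[0,0,0],[0,0,0],[0,0,0],[0,0,0],[0,0,0],[0,0,0],[0,0,0],[0,0,0],[0,0,0],[0,0,0]]' --angular '[[0,0,0],[0,0,0],[0,0,0],[0,0,0],[0,0,0],[0,0,0],[0,0,0],[0,0,0],[0,0,0],[0,0,0],[0,0,0],[0,0,0]]'

```text
clock: 11.6
eef_pos: [0.5468, -0.0494, 0.1798]
ee_rot: [2.024, 2.403, -0.0]
contact_force: [1.2, 0.5, -0.1]
opening: 0.651
finger_force: 0.0
```

```bash
python3 -c "
from h import *
st();save('w4',r.capture('wrist'));save('s4',r.capture('side'));save('t4',r.capture('top'))
a=cv2.imread('pics/s4.png')[130:290,180:340];cv2.imwrite('pics/s4c.png',np.hstack([cv2.resize(a,(420,420)),cv2.imread('pics/w4.png')[:,90:470]]))"
```

```text
t 11.6 p [ 0.5468 -0.0494  0.1798] yaw 99.8 F [ 1.2  0.5 -0.1] open 0.651 ff 0.0 q [ 0.56  0.33 -0.65  1.77  0.22  1.11  0.01]
```

View pics/s4c.png

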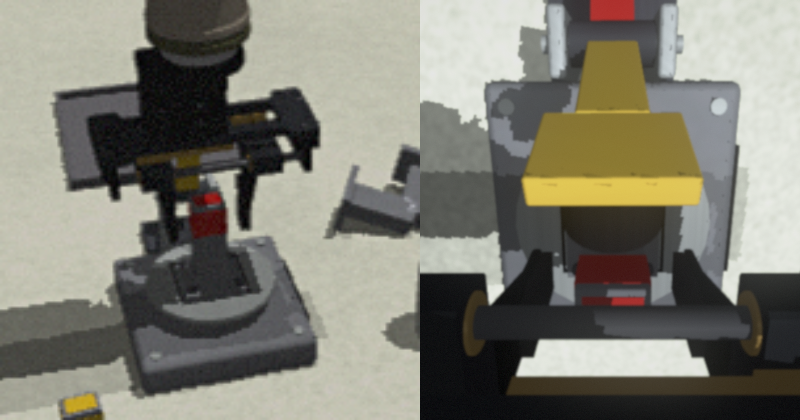

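Red is standing on the pan, centred (side crop (205,250)) and let go. I'll regrip it and carry it over the rocker to the tray.

>>> servo_tool --delta_pos '[[0,0,0],[0,0,0],[0,0,0],[0,0,0],[0,0,0],[0,0,-0.02],[0,0,-0.05],[0,0,-0.09],[0,0,-0.13],[0,0,-0.166],[0,0,-0.17],[0,0,-0.17]]' --angular '[[0,0,0],[0,0,0],[0,0,0],[0,0,0],[0,0,0],[0,0,0],[0,0,0],[0,0,0],[0,0,0],[0,0,0],[0,0,0],[0,0,0]]' --jaw 1

```text
clock: 12.95
eef_pos: [0.547, -0.0493, 0.3501]
ee_rot: [2.023, 2.402, 0.001]
contact_force: [-1.4, -0.2, -2.4]
opening: 0.34
finger_force: 15.0
```

>>> servo_tool --delta_pos '[[0.04,0.005,0],[0.09,0.01,0],[0.14,0.015,0],[0.18,0.02,0],[0.225,0.025,0],[0.27,0.03,0],[0.315,0.035,0],[0.36,0.04,0],[0.39,0.044,0],[0.4045,0.0447,0],[0.4045,0.0447,0],[0.4045,0.0447,0]]' --angular '[[0,0,0],[0,0,0],[0,0,0],[0,0,0],[0,0,0],[0,0,0],[0,0,0],[0,0,0],[0,0,0],[0,0,0],[0,0,0],[0,0,0]]'

```text
clock: 14.15
eef_pos: [0.5219, 0.3563, 0.348]
ee_rot: [-2.023, -2.403, 0.004]
contact_force: [-0.8, -0.8, -1.8]
opening: 0.348
finger_force: 15.0
```

```bash
python3 -c "
from h import *
st();go(.522,.357,.134,99.8);save('w5',r.capture('wrist'))
a=cv2.imread('pics/t4.png')[190:310,110:330];cv2.imwrite('pics/w5b.png',np.hstack([cv2.imread('pics/w5.png')[:,80:480],cv2.resize(a,(400,218))[:,:].repeat(1,0) if 0 else cv2.copyMakeBorder(cv2.resize(a,(400,218)),0,202,0,0,0)]))"
```

```text
t 14.15 p [0.5219 0.3563 0.348 ] yaw 99.8 F [-0.8 -0.8 -1.8] open 0.348 ff 15.0 q [-0.08  0.45 -0.84  1.32  0.33  1.52 -0.71]
delta [0.001, 0.0007, 0.214] ang [-0.0022, 0.0014, 0.0004]
```

View pics/w5b.png

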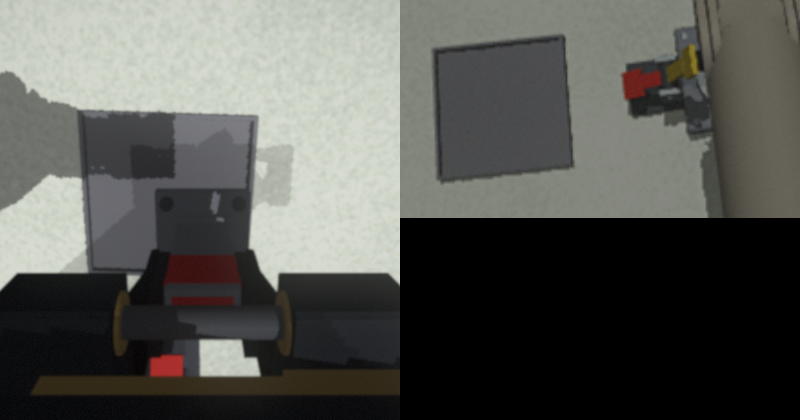

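```bash
python3 -c "
from h import *
P=np.array([onz('wrist',*q,.014) for q in((159,110),(337,115),(169,271))]);print(P.round(3),((P[1]+P[2])/2).round(3))
Q=np.array([onz('top',110+(x-400)*.55,190+y*.5505,.014) for x,y in((434,50),(563,37),(573,166),(440,181))]);print(Q.round(3),Q.mean(0).round(3))"
```

```text
[[0.379 0.392 0.014]
 [0.572 0.42  0.014]
 [0.405 0.198 0.014]] [0.489 0.309 0.014]
[[0.567 0.414 0.014]
 [0.593 0.219 0.014]
 [0.398 0.191 0.014]
 [0.371 0.385 0.014]] [0.482 0.302 0.014]
```

>>> servo_tool --delta_pos '[[0,0,0.04],[0,0,0.08],[0,0,0.12],[0,0,0.16],[0,0,0.19],[0,0,0.205],[0,0,0.21],[0,0,0.214],[0,0,0.216],[0,0,0.218],[0,0,0.218]]' --angular '[[0,0,0],[0,0,0],[0,0,0],[0,0,0],[0,0,0],[0,0,0],[0,0,0],[0,0,0],[0,0,0],[0,0,0],[0,0,0]]'

```text
clock: 15.3
eef_pos: [0.5223, 0.357, 0.1324]
ee_rot: [2.023, 2.403, 0.001]
contact_force: [-0.5, 0.0, -1.7]
opening: 0.344
finger_force: 15.0
```

>>> servo_tool --delta_pos '[[0,0,0.001],[0,0,0.002],[0,0,0.002]]' --angular '[[0,0,0],[0,0,0],[0,0,0]]'

```text
clock: 15.6
eef_pos: [0.5224, 0.357, 0.1311]
ee_rot: [2.023, 2.402, 0.001]
contact_force: [-1.6, -2.6, 7.4]
opening: 0.346
finger_force: 15.0
```

>>> servo_tool --delta_pos '[[0,0,0],[0,0,0],[0,0,0],[0,0,0],[0,0,-0.02],[0,0,-0.06],[0,0,-0.11],[0,0,-0.16],[0,0,-0.2],[0,0,-0.2]]' --angular '[[0,0,0],[0,0,0],[0,0,0],[0,0,0],[0,0,0],[0,0,0],[0,0,0],[0,0,0],[0,0,0],[0,0,0]]' --jaw -0.5

```text
clock: 16.6
eef_pos: [0.5227, 0.3585, 0.3361]
ee_rot: [2.022, 2.401, 0.014]
contact_force: [0.5, 0.6, -1.5]
opening: 0.748
finger_force: 0.0
```

>>> servo_tool --delta_pos '[[-0.577,-0.184,0.01],[-0.577,-0.184,0.01],[-0.577,-0.184,0.01],[-0.577,-0.184,0.01],[-0.577,-0.184,0.01],[-0.577,-0.184,0.01],[-0.577,-0.184,0.01],[-0.577,-0.184,0.01],[-0.577,-0.184,0.01],[-0.577,-0.184,0.01],[-0.577,-0.184,0.01],[-0.577,-0.184,0.01]]' --angular '[[0,0,-0.073],[0,0,-0.073],[0,0,-0.073],[0,0,-0.073],[0,0,-0.073],[0,0,-0.073],[0,0,-0.073],[0,0,-0.073],[0,0,-0.073],[0,0,-0.073],[0,0,-0.073],[0,0,-0.073]]'

```text
clock: 17.8
eef_pos: [0.4389, -0.2393, 0.3196]
ee_rot: [1.934, 2.475, -0.001]
contact_force: [1.8, -0.8, 0.7]
opening: 0.75
finger_force: 0.0
```

```bash
cat > loads.py <<'E'
from h import *
import sys
def top_faces(n,im):
    h=cv2.cvtColor(im,cv2.COLOR_RGB2HSV);H,S,V=cv2.split(h);ok=(S>140)&(V>60)
    for k,m in {'red':ok&((H<8)|(H>172)),'yel':ok&(H>18)&(H<32),'blu':ok&(H>105)&(H<125)&(V>70)}.items():
        N,l,s,c=cv2.connectedComponentsWithStats(m.astype(np.uint8))
        for i in range(1,N):
            if 25<s[i,4]<1000: print(n,k,s[i].tolist(),onz(n,*c[i],float(sys.argv[1]) if len(sys.argv)>1 else .09)[:2].round(3))
for n in('top','side'):
    im=r.capture(n);top_faces(n,im);save(n+'L',im)
st()
E
python3 loads.py
```

```text
top red [136, 226, 6, 9, 46] [0.521 0.358]
top red [233, 228, 21, 17, 234] [0.516 0.09 ]
top yel [257, 215, 17, 20, 186] [0.543 0.028]
side red [242, 148, 9, 8, 58] [0.523 0.32 ]
side yel [251, 173, 10, 9, 42] [0.547 0.178]
side yel [247, 188, 9, 15, 103] [0.531 0.078]
side yel [205, 280, 12, 7, 53] [ 0.439 -0.245]
side yel [205, 288, 15, 12, 126] [ 0.443 -0.274]
side blu [277, 321, 13, 9, 79] [ 0.578 -0.37 ]
t 17.9 p [ 0.437  -0.2444  0.3186] yaw 103.4 F [-0.7  0.5 -1.1] open 0.749 ff 0.0 q [ 0.88  0.07 -0.48  1.72  0.04  1.36  0.63]
```

>>> servo_tool --delta_pos '[[0,0.001,0.04],[0,0.001,0.08],[0,0.001,0.12],[0,0.001,0.16],[0,0.001,0.18],[0,0.001,0.192],[0,0.001,0.192]]' --angular '[[0,0,0],[0,0,0],[0,0,0],[0,0,0],[0,0,0],[0,0,0],[0,0,0]]'

```text
clock: 18.6
eef_pos: [0.44, -0.2367, 0.1266]
ee_rot: [-1.933, -2.474, 0.0]
contact_force: [0.3, 0.9, 0.9]
opening: 0.752
finger_force: 0.0
```

>>> servo_tool --delta_pos '[[0,0,0],[0,0,0],[0,0,0],[0,0,0],[0,0,0],[0,0,0],[0,0,0],[0,0,0]]' --angular '[[0,0,0],[0,0,0],[0,0,0],[0,0,0],[0,0,0],[0,0,0],[0,0,0],[0,0,0]]' --jaw 1

```text
clock: 19.4
eef_pos: [0.4405, -0.2373, 0.1279]
ee_rot: [-1.935, -2.475, 0.0]
contact_force: [-0.8, -0.7, 2.3]
opening: 0.345
finger_force: 14.8
```

```bash
python3 -c "
from h import *
st();go(.5465,-.051,.244,99.8)
im=r.capture('wrist');save('w6',im)
s=r.observe();M=R.from_rotvec(s['ee_rot']).as_matrix()
g=cv2.cvtColor(im,cv2.COLOR_RGB2GRAY).astype(int);print(g[150:250:3,283].tolist());print(g[225,200:370:5].tolist())"
```

```text
t 19.4 p [ 0.4405 -0.2373  0.1279] yaw 104.0 F [-0.8 -0.7  2.3] open 0.345 ff 14.8 q [ 0.83  0.26 -0.48  1.95  0.15  0.97  0.53]
delta [0.1552, 0.1478, -0.1161] ang [-0.0002, 0.0001, 0.0728]
[136, 128, 120, 102, 90, 89, 88, 88, 85, 84, 85, 85, 86, 86, 85, 56, 51, 52, 53, 49, 50, 51, 49, 50, 47, 49, 47, 45, 44, 44, 45, 46, 45, 44]
[82, 83, 82, 81, 81, 82, 83, 50, 48, 50, 48, 50, 50, 46, 49, 47, 48, 48, 50, 50, 100, 49, 51, 52, 53, 59, 84, 83, 84, 88, 103, 189, 187, 181]
```

```bash
python3 -c "
from h import *
s=r.observe();M=R.from_rotvec(s['ee_rot']).as_matrix()
for z in(195,): print((M.T@(onz('wrist',283,z,.008)-s['eef_pos'])).round(4))
st()"
```

```text
[0.0245 0.0005 0.1199]
t 19.45 p [ 0.4406 -0.2373  0.1279] yaw 104.0 F [-2.3  0.   1.9] open 0.343 ff 14.8 q [ 0.83  0.26 -0.48  1.95  0.15  0.97  0.53]
```

>>> servo_tool --delta_pos '[[0,0,0],[0,0,0],[0,0,0],[-0.0055,0,0],[-0.0055,0,0],[-0.0055,0,0]]' --angular '[[0,0,0],[0,0,0],[0,0,0],[0,0,0],[0,0,0],[0,0,0]]' --jaw -0.1

```text
clock: 20.05
eef_pos: [0.442, -0.2427, 0.1278]
ee_rot: [1.935, 2.475, 0.0]
contact_force: [-0.1, 1.2, -0.3]
opening: 0.545
finger_force: 0.0
```

>>> servo_tool --delta_pos '[[0,0,0],[0,0,0],[0,0,0],[0,0,0],[0,0,0],[0,0,0],[0,0,-0.03],[0,0,-0.07],[0,0,-0.11],[0,0,-0.116],[0,0,-0.116],[0,0,-0.116]]' --angular '[[0,0,0],[0,0,0],[0,0,0],[0,0,0],[0,0,0],[0,0,0],[0,0,0],[0,0,0],[0,0,0],[0,0,0],[0,0,0],[0,0,0]]' --jaw 1

```text
clock: 21.25
eef_pos: [0.4414, -0.2423, 0.2425]
ee_rot: [-1.934, -2.474, 0.0]
contact_force: [-0.6, 0.3, -2.8]
opening: 0.349
finger_force: 15.0
```

```bash
python3 -c "
from h import *
st();go(.5465,-.051,.244,99.8)"
```

```text
t 21.25 p [ 0.4414 -0.2423  0.2425] yaw 104.0 F [-0.6  0.3 -2.8] open 0.349 ff 15.0 q [ 0.87  0.14 -0.49  1.82  0.07  1.2   0.6 ]
delta [0.1602, 0.1482, -0.0015] ang [-0.0013, -0.0011, 0.0729]
```

>>> servo_tool --delta_pos '[[0.032,0.03,0],[0.064,0.06,0],[0.096,0.09,0],[0.128,0.118,0],[0.15,0.14,0],[0.16,0.148,0],[0.16,0.148,0],[0.16,0.148,0],[0.16,0.148,0]]' --angular '[[0,0,0.015],[0,0,0.03],[0,0,0.045],[0,0,0.06],[0,0,0.073],[0,0,0.073],[0,0,0.073],[0,0,0.073],[0,0,0.073]]'

```text
clock: 22.15
eef_pos: [0.5463, -0.0535, 0.2433]
ee_rot: [-2.026, -2.4, 0.002]
contact_force: [-0.0, -0.0, -1.3]
opening: 0.343
finger_force: 15.0
```

```bash
python3 -c "
from h import *
st();go(.5465,-.051,.181,99.8)"
```

```text
t 22.15 p [ 0.5463 -0.0535  0.2433] yaw 99.7 F [-0.  -0.  -1.3] open 0.343 ff 15.0 q [ 0.56  0.26 -0.63  1.7   0.16  1.23  0.06]
delta [0.0025, 0.0007, 0.0623] ang [-0.0011, 0.0006, -0.0025]
```

>>> servo_tool --delta_pos '[[0.002,0,0.015],[0.002,0,0.03],[0.002,0,0.045],[0.002,0,0.053],[0.002,0,0.056],[0.002,0,0.058],[0.002,0,0.06],[0.002,0,0.061],[0.002,0,0.061],[0.002,0,0.061]]' --angular '[[0,0,0],[0,0,0],[0,0,0],[0,0,0],[0,0,0],[0,0,0],[0,0,0],[0,0,0],[0,0,0],[0,0,0]]'

```text
clock: 23.15
eef_pos: [0.5468, -0.0495, 0.1832]
ee_rot: [2.023, 2.403, 0.001]
contact_force: [-0.6, 0.6, -1.7]
opening: 0.341
finger_force: 15.0
```

Contact was expected at about 0.186, so I'll lower 2.5 mm more and release.

>>> servo_tool --delta_pos '[[0,0,0.001],[0,0,0.002],[0,0,0.0025],[0,0,0.0025],[0,0,0.0025]]' --angular '[[0,0,0],[0,0,0],[0,0,0],[0,0,0],[0,0,0]]'

```text
clock: 23.65
eef_pos: [0.5468, -0.0495, 0.1805]
ee_rot: [2.023, 2.403, 0.0]
contact_force: [0.5, 0.5, 1.1]
opening: 0.342
finger_force: 15.0
```

>>> servo_tool --delta_pos '[[0,0,0],[0,0,0],[0,0,0],[0,0,0],[0,0,0],[0,0,0],[0,0,0],[0,0,0],[0,0,0],[0,0,0],[0,0,0],[0,0,0]]' --angular '[[0,0,0],[0,0,0],[0,0,0],[0,0,0],[0,0,0],[0,0,0],[0,0,0],[0,0,0],[0,0,0],[0,0,0],[0,0,0],[0,0,0]]' --jaw -0.3

```text
clock: 24.85
eef_pos: [0.5466, -0.0495, 0.1803]
ee_rot: [2.023, 2.403, -0.0]
contact_force: [-0.5, 0.7, 0.3]
opening: 0.652
finger_force: 0.0
```

>>> servo_tool --delta_pos '[[0,0,0],[0,0,0],[0,0,0],[0,0,0],[0,0,0],[0,0,0],[0,0,0],[0,0,0],[0,0,0],[0,0,0],[0,0,0],[0,0,0]]' --angular '[[0,0,0],[0,0,0],[0,0,0],[0,0,0],[0,0,0],[0,0,0],[0,0,0],[0,0,0],[0,0,0],[0,0,0],[0,0,0],[0,0,0]]'

```text
clock: 26.05
eef_pos: [0.5466, -0.0495, 0.1804]
ee_rot: [2.024, 2.403, -0.0]
contact_force: [-1.5, -1.0, -0.9]
opening: 0.651
finger_force: 0.0
```

```bash
python3 loads.py .143; python3 -c "
import cv2,numpy as np
cv2.imwrite('pics/y1.png',np.hstack([cv2.resize(cv2.imread('pics/sideL.png')[130:290,180:340],(400,400)),cv2.resize(cv2.imread('pics/topL.png')[160:310,120:270],(400,400))]))"
```

```text
top red [136, 226, 6, 9, 48] [0.514 0.339]
top red [233, 228, 21, 17, 236] [0.508 0.084]
top yel [257, 215, 17, 20, 194] [0.534 0.025]
top blu [417, 213, 7, 9, 44] [ 0.565 -0.354]
side yel [248, 189, 8, 5, 31] [0.532 0.016]
side yel [247, 197, 9, 6, 38] [ 0.53  -0.021]
side yel [253, 203, 11, 5, 38] [ 0.547 -0.049]
side yel [252, 210, 14, 11, 116] [ 0.546 -0.087]
side blu [277, 321, 13, 9, 78] [ 0.575 -0.419]
t 26.15 p [ 0.5466 -0.0495  0.1803] yaw 99.8 F [-0.2 -0.2  0.2] open 0.648 ff 0.0 q [ 0.54  0.32 -0.62  1.77  0.21  1.11  0.02]
```

View pics/y1.png

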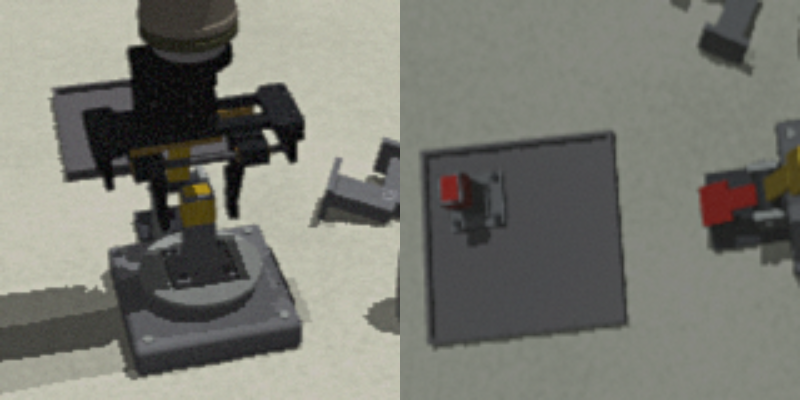

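Yellow stands centred on the pan (top face at (0.547,-0.049)), and red is upright in the tray. Now I'll carry yellow over.

>>> servo_tool --delta_pos '[[0,0,0],[0,0,0],[0,0,0],[0,0,0],[0,0,0],[0,0,-0.02],[0,0,-0.05],[0,0,-0.09],[0,0,-0.13],[0,0,-0.166],[0,0,-0.17],[0,0,-0.17]]' --angular '[[0,0,0],[0,0,0],[0,0,0],[0,0,0],[0,0,0],[0,0,0],[0,0,0],[0,0,0],[0,0,0],[0,0,0],[0,0,0],[0,0,0]]' --jaw 1

```text
clock: 27.35
eef_pos: [0.5468, -0.0495, 0.3507]
ee_rot: [2.023, 2.402, 0.001]
contact_force: [0.6, -0.7, -2.4]
opening: 0.343
finger_force: 15.0
```

>>> servo_tool --delta_pos '[[0.04,-0.005,0],[0.09,-0.01,0],[0.14,-0.015,0],[0.18,-0.02,0],[0.225,-0.025,0],[0.27,-0.03,0],[0.315,-0.035,0],[0.36,-0.04,0],[0.39,-0.044,0],[0.409,-0.0447,0],[0.409,-0.0447,0],[0.409,-0.0447,0]]' --angular '[[0,0,0],[0,0,0],[0,0,0],[0,0,0],[0,0,0],[0,0,0],[0,0,0],[0,0,0],[0,0,0],[0,0,0],[0,0,0],[0,0,0]]'

```text
clock: 28.55
eef_pos: [0.4327, 0.3454, 0.3486]
ee_rot: [-2.022, -2.403, 0.004]
contact_force: [0.8, -0.3, -1.6]
opening: 0.342
finger_force: 15.0
```

>>> servo_tool --delta_pos '[[0,0,0.04],[0,0,0.08],[0,0,0.12],[0,0,0.16],[0,0,0.19],[0,0,0.205],[0,0,0.21],[0,0,0.214],[0,0,0.216],[0,0,0.216],[0,0,0.216]]' --angular '[[0,0,0],[0,0,0],[0,0,0],[0,0,0],[0,0,0],[0,0,0],[0,0,0],[0,0,0],[0,0,0],[0,0,0],[0,0,0]]'

```text
clock: 29.65
eef_pos: [0.4333, 0.3462, 0.1352]
ee_rot: [2.023, 2.403, 0.002]
contact_force: [0.3, 0.3, -2.3]
opening: 0.344
finger_force: 15.0
```

>>> servo_tool --delta_pos '[[0,0,0.001],[0,0,0.002],[0,0,0.003],[0,0,0.003]]' --angular '[[0,0,0],[0,0,0],[0,0,0],[0,0,0]]'

```text
clock: 30.05
eef_pos: [0.4331, 0.346, 0.1317]
ee_rot: [2.023, 2.403, 0.0]
contact_force: [-0.2, -2.6, 2.8]
opening: 0.342
finger_force: 15.0
```

>>> servo_tool --delta_pos '[[0,0,0],[0,0,0],[0,0,0],[0,0,0],[0,0,-0.02],[0,0,-0.06],[0,0,-0.11],[0,0,-0.16],[0,0,-0.2],[0,0,-0.2]]' --angular '[[0,0,0],[0,0,0],[0,0,0],[0,0,0],[0,0,0],[0,0,0],[0,0,0],[0,0,0],[0,0,0],[0,0,0]]' --jaw -0.5

```text
clock: 31.05
eef_pos: [0.4338, 0.3476, 0.337]
ee_rot: [2.022, 2.401, 0.013]
contact_force: [0.3, 0.3, -1.3]
opening: 0.752
finger_force: 0.0
```

>>> servo_tool --delta_pos '[[-0.6,0.02,0],[-0.6,0.02,0],[-0.6,0.02,0],[-0.6,0.02,0],[-0.6,0.02,0],[-0.6,0.02,0],[-0.6,0.02,0],[-0.6,0.02,0],[-0.6,0.02,0],[-0.6,0.02,0],[-0.6,0.02,0],[-0.6,0.02,0]]' --angular '[[0,0,-0.056],[0,0,-0.056],[0,0,-0.056],[0,0,-0.056],[0,0,-0.056],[0,0,-0.056],[0,0,-0.056],[0,0,-0.056],[0,0,-0.056],[0,0,-0.056],[0,0,-0.056],[0,0,-0.056]]'

```text
clock: 32.25
eef_pos: [0.5546, -0.2437, 0.3305]
ee_rot: [-1.955, -2.458, 0.001]
contact_force: [1.2, 0.0, 0.9]
opening: 0.75
finger_force: 0.0
```

>>> servo_tool --delta_pos '[[0,0,0],[0,0,0],[0,0,0]]' --angular '[[0,0,0],[0,0,0],[0,0,0]]'

```text
clock: 32.55
eef_pos: [0.5548, -0.2402, 0.3309]
ee_rot: [-1.953, -2.46, -0.001]
contact_force: [0.2, 0.8, 0.3]
opening: 0.749
finger_force: 0.0
```

```bash
python3 loads.py; python3 -c "
from h import *
go(.577,-.3695,.30,103);go(.577,-.3695,.127,103)"
```

```text
top red [136, 226, 6, 9, 48] [0.521 0.357]
top red [233, 228, 21, 17, 233] [0.516 0.09 ]
top yel [257, 215, 17, 20, 189] [0.543 0.028]
top yel [136, 261, 6, 10, 50] [0.432 0.347]
side yel [213, 151, 9, 5, 29] [0.437 0.321]
side yel [245, 173, 16, 6, 64] [0.537 0.179]
side yel [247, 188, 9, 15, 107] [0.531 0.08 ]
side blu [277, 321, 13, 9, 77] [ 0.578 -0.37 ]
t 32.65 p [ 0.5549 -0.24    0.3315] yaw 103.1 F [-0.1 -0.4 -0.6] open 0.752 ff 0.0 q [ 0.76  0.32 -0.54  1.44  0.16  1.43  0.45]
delta [-0.1311, -0.0079, 0.0315] ang [0.0002, 0.0001, 0.0024]
delta [-0.1311, -0.0079, 0.2045] ang [0.0002, 0.0001, 0.0024]
```

>>> servo_tool --delta_pos '[[-0.04,-0.002,0.02],[-0.09,-0.005,0.05],[-0.132,-0.008,0.08],[-0.132,-0.008,0.12],[-0.132,-0.008,0.16],[-0.132,-0.008,0.19],[-0.132,-0.008,0.204],[-0.132,-0.008,0.204],[-0.132,-0.008,0.204]]' --angular '[[0,0,0],[0,0,0],[0,0,0],[0,0,0],[0,0,0],[0,0,0],[0,0,0],[0,0,0],[0,0,0]]'

```text
clock: 33.55
eef_pos: [0.5775, -0.3719, 0.1293]
ee_rot: [1.953, 2.458, 0.001]
contact_force: [-0.3, -1.0, 0.7]
opening: 0.75
finger_force: 0.0
```

```bash
python3 -c "
from h import *
st();im=r.capture('wrist');save('w7',im)
s=r.observe();M=R.from_rotvec(s['ee_rot']).as_matrix()
g=cv2.cvtColor(im,cv2.COLOR_RGB2GRAY).astype(int);c=g[150:250,275:290].mean(1)
i=np.argmin(np.diff(cv2.blur(c[:,None],(1,3))[:,0]));print(150+i,c[::3].round().astype(int).tolist())
for v in(180,185,190,195): print(v,(M.T@(onz('wrist',283,v,.008)-s['eef_pos'])).round(4))"
```

```text
t 33.55 p [ 0.5775 -0.3719  0.1293] yaw 103.0 F [-0.3 -1.   0.7] open 0.75 ff 0.0 q [ 0.81  0.63 -0.44  1.43  0.28  1.14  0.56]
180 [117, 109, 92, 85, 82, 79, 79, 78, 77, 77, 69, 48, 49, 48, 48, 47, 47, 46, 45, 44, 43, 44, 42, 41, 40, 40, 40, 40, 40, 40, 40, 40, 30, 29]
180 [0.033  0.0005 0.1218]
185 [0.03   0.0005 0.1218]
190 [0.027  0.0005 0.1218]
195 [0.024  0.0005 0.1218]
```

>>> servo_tool --delta_pos '[[0.002,0,0.002],[0.002,0,0.002],[0.002,0,0.002],[0.002,0,0.002],[0.002,0,0.002],[0.002,0,0.002],[0.002,0,0.002],[0.002,0,0.002]]' --angular '[[0,0,0],[0,0,0],[0,0,0],[0,0,0],[0,0,0],[0,0,0],[0,0,0],[0,0,0]]' --jaw 1

```text
clock: 34.4
eef_pos: [0.5764, -0.3701, 0.1255]
ee_rot: [1.955, 2.458, 0.0]
contact_force: [2.2, 0.1, 1.1]
opening: 0.343
finger_force: 14.9
```

>>> servo_tool --delta_pos '[[0,0,-0.03],[0,0,-0.07],[0,0,-0.11],[0,0,-0.118],[0,0,-0.118],[0,0,-0.118]]' --angular '[[0,0,0],[0,0,0],[0,0,0],[0,0,0],[0,0,0],[0,0,0]]'

```text
clock: 35.0
eef_pos: [0.5753, -0.3699, 0.2412]
ee_rot: [-1.954, -2.456, 0.001]
contact_force: [0.2, -0.3, -3.1]
opening: 0.347
finger_force: 15.0
```

```bash
python3 -c "
from h import *
st();go(.5465,-.051,.244,99.8)"
```

```text
t 35.0 p [ 0.5753 -0.3699  0.2412] yaw 103.0 F [ 0.2 -0.3 -3.1] open 0.347 ff 15.0 q [ 0.82  0.53 -0.46  1.33  0.24  1.34  0.59]
delta [0.3172, 0.0436, -0.0023] ang [-0.0024, -0.0017, 0.0559]
```

>>> servo_tool --delta_pos '[[0.04,0.005,0],[0.08,0.01,0],[0.12,0.015,0],[0.165,0.02,0],[0.21,0.027,0],[0.25,0.034,0],[0.285,0.04,0],[0.305,0.043,0],[0.316,0.0435,0],[0.316,0.0435,0],[0.316,0.0435,0],[0.316,0.0435,0]]' --angular '[[0,0,0.02],[0,0,0.04],[0,0,0.056],[0,0,0.056],[0,0,0.056],[0,0,0.056],[0,0,0.056],[0,0,0.056],[0,0,0.056],[0,0,0.056],[0,0,0.056],[0,0,0.056]]'

```text
clock: 36.2
eef_pos: [0.5474, -0.0542, 0.2429]
ee_rot: [-2.026, -2.4, 0.001]
contact_force: [-0.3, -0.3, -3.1]
opening: 0.346
finger_force: 15.0
```

```bash
python3 -c "
from h import *
st();go(.5465,-.051,.1815,99.8)"
```

```text
t 36.2 p [ 0.5474 -0.0542  0.2429] yaw 99.7 F [-0.3 -0.3 -3.1] open 0.346 ff 15.0 q [ 0.55  0.26 -0.62  1.7   0.16  1.23  0.06]
delta [0.0034, -0.0003, 0.0614] ang [-0.0007, 0.0003, -0.0024]
```

>>> servo_tool --delta_pos '[[0.001,0,0.015],[0.001,0,0.03],[0.001,0,0.045],[0.001,0,0.053],[0.001,0,0.056],[0.001,0,0.058],[0.001,0,0.06],[0.001,0,0.061],[0.001,0,0.061],[0.001,0,0.061]]' --angular '[[0,0,0],[0,0,0],[0,0,0],[0,0,0],[0,0,0],[0,0,0],[0,0,0],[0,0,0],[0,0,0],[0,0,0]]'

```text
clock: 37.2
eef_pos: [0.5475, -0.0514, 0.1827]
ee_rot: [2.023, 2.402, 0.001]
contact_force: [0.5, 0.1, -1.8]
opening: 0.348
finger_force: 15.0
```

>>> servo_tool --delta_pos '[[0,0,0.001],[0,0,0.002],[0,0,0.0025],[0,0,0.0025],[0,0,0.0025]]' --angular '[[0,0,0],[0,0,0],[0,0,0],[0,0,0],[0,0,0]]'

```text
clock: 37.7
eef_pos: [0.5474, -0.0514, 0.18]
ee_rot: [2.023, 2.403, 0.0]
contact_force: [1.1, -1.3, 0.1]
opening: 0.348
finger_force: 15.0
```

>>> servo_tool --delta_pos '[[0,0,0.001],[0,0,0.001]]' --angular '[[0,0,0],[0,0,0]]'

```text
clock: 37.9
eef_pos: [0.5474, -0.0514, 0.1788]
ee_rot: [2.023, 2.403, 0.0]
contact_force: [2.4, 0.7, -0.7]
opening: 0.343
finger_force: 15.0
```

>>> servo_tool --delta_pos '[[0,0,0],[0,0,0],[0,0,0],[0,0,0],[0,0,0],[0,0,0],[0,0,0],[0,0,0],[0,0,0],[0,0,0],[0,0,0],[0,0,0]]' --angular '[[0,0,0],[0,0,0],[0,0,0],[0,0,0],[0,0,0],[0,0,0],[0,0,0],[0,0,0],[0,0,0],[0,0,0],[0,0,0],[0,0,0]]' --jaw -0.3

```text
clock: 39.1
eef_pos: [0.5473, -0.0514, 0.1788]
ee_rot: [2.024, 2.403, 0.0]
contact_force: [0.1, -1.1, -0.2]
opening: 0.646
finger_force: 0.0
```

>>> servo_tool --delta_pos '[[0,0,0],[0,0,0],[0,0,0],[0,0,0],[0,0,0],[0,0,0],[0,0,0],[0,0,0],[0,0,0],[0,0,0],[0,0,0],[0,0,0]]' --angular '[[0,0,0],[0,0,0],[0,0,0],[0,0,0],[0,0,0],[0,0,0],[0,0,0],[0,0,0],[0,0,0],[0,0,0],[0,0,0],[0,0,0]]'

```text
clock: 40.3
eef_pos: [0.5473, -0.0514, 0.1788]
ee_rot: [2.024, 2.403, 0.0]
contact_force: [0.1, 0.0, -0.7]
opening: 0.654
finger_force: 0.0
```

```bash
python3 loads.py .143
```

```text
top red [136, 226, 6, 9, 47] [0.514 0.339]
top red [233, 228, 21, 17, 235] [0.508 0.084]
top yel [257, 215, 17, 20, 199] [0.534 0.025]
top yel [136, 261, 6, 10, 48] [0.429 0.329]
side yel [213, 151, 9, 8, 67] [0.443 0.209]
side yel [247, 189, 9, 6, 34] [0.532 0.012]
side yel [247, 198, 9, 5, 29] [ 0.53  -0.024]
t 40.4 p [ 0.5473 -0.0514  0.1788] yaw 99.8 F [-0.2  0.5  0. ] open 0.646 ff 0.0 q [ 0.54  0.32 -0.61  1.77  0.21  1.11  0.03]
```

```bash
python3 -c "
from h import *
im=cv2.imread('pics/sideL.png');H,S,V=cv2.split(cv2.cvtColor(im,cv2.COLOR_BGR2HSV))
m=((H>105)&(H<125)&(S>120)&(V>30)).astype(np.uint8);m[:,:230]=0;m[:150]=0
N,l,s,c=cv2.connectedComponentsWithStats(m)
for i in range(1,N):
  if s[i,4]>15: print(s[i],c[i],onz('side',*c[i],.143).round(3))
cv2.imwrite('pics/b1.png',cv2.resize(im[130:290,180:340],(400,400)))"
```

```text
[254 205  11   5  41] [258.87804878 206.87804878] [ 0.547 -0.055  0.143]
[252 211  14  11 114] [259.28070175 216.20175439] [ 0.547 -0.093  0.143]
```

View pics/b1.png

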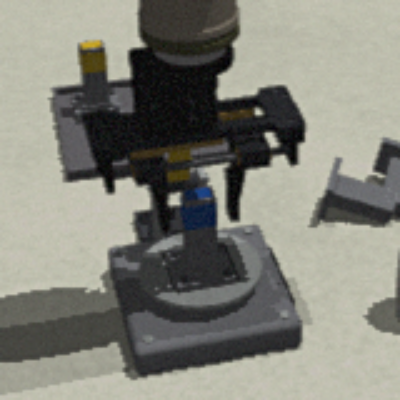

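Blue stands upright on the pan, roughly 3–6 mm off centre, which is within tolerance. Next I'll carry it to the tray.

>>> servo_tool --delta_pos '[[0,0,0],[0,0,0],[0,0,0],[0,0,0],[0,0,0],[0,0,-0.02],[0,0,-0.05],[0,0,-0.09],[0,0,-0.13],[0,0,-0.166],[0,0,-0.17],[0,0,-0.17]]' --angular '[[0,0,0],[0,0,0],[0,0,0],[0,0,0],[0,0,0],[0,0,0],[0,0,0],[0,0,0],[0,0,0],[0,0,0],[0,0,0],[0,0,0]]' --jaw 1

```text
clock: 41.6
eef_pos: [0.5474, -0.0513, 0.3491]
ee_rot: [2.023, 2.402, 0.001]
contact_force: [1.0, -0.8, -3.8]
opening: 0.342
finger_force: 15.0
```

>>> servo_tool --delta_pos '[[0.04,0.005,0],[0.09,0.01,0],[0.14,0.018,0],[0.18,0.023,0],[0.225,0.028,0],[0.27,0.034,0],[0.3,0.038,0],[0.317,0.04,0],[0.317,0.04,0],[0.317,0.04,0],[0.317,0.04,0]]' --angular '[[0,0,0],[0,0,0],[0,0,0],[0,0,0],[0,0,0],[0,0,0],[0,0,0],[0,0,0],[0,0,0],[0,0,0],[0,0,0]]'

```text
clock: 42.7
eef_pos: [0.5331, 0.2663, 0.3477]
ee_rot: [-2.026, -2.401, 0.003]
contact_force: [0.2, -0.0, -2.5]
opening: 0.341
finger_force: 15.0
```

>>> servo_tool --delta_pos '[[0,0,0.04],[0,0,0.08],[0,0,0.12],[0,0,0.16],[0,0,0.19],[0,0,0.205],[0,0,0.21],[0,0,0.214],[0,0,0.215],[0,0,0.215],[0,0,0.215]]' --angular '[[0,0,0],[0,0,0],[0,0,0],[0,0,0],[0,0,0],[0,0,0],[0,0,0],[0,0,0],[0,0,0],[0,0,0],[0,0,0]]'

```text
clock: 43.8
eef_pos: [0.5332, 0.268, 0.1348]
ee_rot: [2.023, 2.402, 0.002]
contact_force: [-1.2, 0.2, -3.6]
opening: 0.342
finger_force: 15.0
```

>>> servo_tool --delta_pos '[[0,0,0.001],[0,0,0.002],[0,0,0.002]]' --angular '[[0,0,0],[0,0,0],[0,0,0]]'

```text
clock: 44.1
eef_pos: [0.533, 0.2679, 0.1324]
ee_rot: [2.023, 2.403, 0.001]
contact_force: [-0.3, -2.0, 3.0]
opening: 0.345
finger_force: 15.0
```

>>> servo_tool --delta_pos '[[0,0,0],[0,0,0],[0,0,0],[0,0,0],[0,0,-0.02],[0,0,-0.06],[0,0,-0.11],[0,0,-0.16],[0,0,-0.2],[0,0,-0.2],[0,0,-0.2]]' --angular '[[0,0,0],[0,0,0],[0,0,0],[0,0,0],[0,0,0],[0,0,0],[0,0,0],[0,0,0],[0,0,0],[0,0,0],[0,0,0]]' --jaw -0.3

```text
clock: 45.2
eef_pos: [0.5329, 0.2679, 0.3323]
ee_rot: [2.023, 2.402, 0.002]
contact_force: [-0.5, -0.5, -1.0]
opening: 0.649
finger_force: 0.0
```

>>> servo_tool --delta_pos '[[-0.04,-0.01,0],[-0.08,-0.02,0],[-0.12,-0.03,0],[-0.16,-0.04,0],[-0.1886,-0.04,0],[-0.1886,-0.04,0.03],[-0.1886,-0.04,0.06],[-0.1886,-0.04,0.087],[-0.1886,-0.04,0.087],[-0.1886,-0.04,0.087]]' --angular '[[0,0,0],[0,0,0],[0,0,0],[0,0,0],[0,0,0],[0,0,0],[0,0,0],[0,0,0],[0,0,0],[0,0,0]]' --jaw 1

```text
clock: 46.2
eef_pos: [0.525, 0.0751, 0.2444]
ee_rot: [-2.022, -2.402, 0.002]
contact_force: [0.1, 0.5, 0.7]
opening: 0.004
finger_force: 0.0
```

```bash
python3 loads.py; python3 -c "
from h import *
s=r.observe();d=s['eef_pos']-[.5465,-.048,0];a=np.radians(9.8);print('xb',d[0]*np.cos(a)+d[1]*np.sin(a),'yb',-d[0]*np.sin(a)+d[1]*np.cos(a))
cv2.imwrite('pics/f1.png',np.hstack([cv2.resize(cv2.imread('pics/sideL.png')[130:290,180:340],(400,400)),cv2.resize(cv2.imread('pics/topL.png')[160:310,120:270],(400,400))]))"
```

```text
top red [136, 226, 6, 9, 48] [0.521 0.357]
top yel [265, 215, 9, 18, 116] [0.548 0.02 ]
top yel [136, 261, 6, 10, 51] [0.432 0.348]
top blu [171, 223, 6, 9, 47] [0.533 0.267]
side yel [213, 151, 9, 8, 58] [0.437 0.307]
side yel [244, 173, 17, 13, 89] [0.533 0.17 ]
side yel [247, 187, 9, 16, 110] [0.53  0.081]
t 46.3 p [0.5258 0.0754 0.2459] yaw 99.8 F [-0.1  0.   0.2] open 0.005 ff 0.0 q [ 0.42  0.23 -0.73  1.74  0.16  1.23 -0.18]
xb 0.0006447220711806381 yb 0.12509050105612426
```

View pics/f1.png

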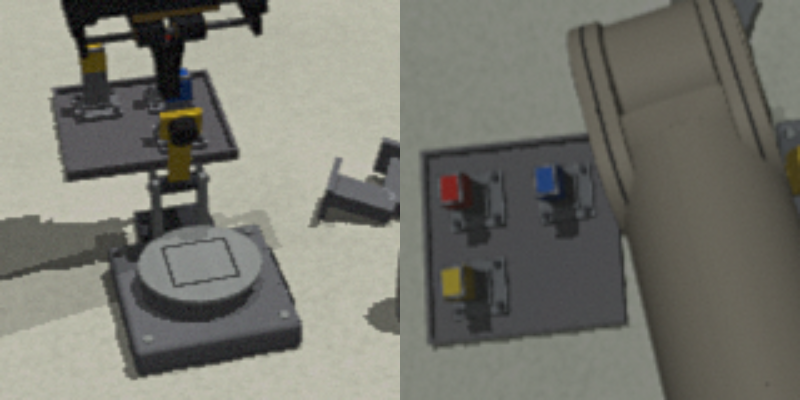

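All three loads stand upright in the tray, the pan is empty, and the closed fingers are behind the yellow arm. Now I'll push it down along its arc.

>>> servo_tool --delta_pos '[[-0.02,0,0],[-0.035,0,0],[-0.048,0,0],[-0.063,0,0.008],[-0.072,0,0.013],[-0.079,0,0.019],[-0.086,0,0.026],[-0.092,0,0.033],[-0.097,0,0.041],[-0.101,0,0.049],[-0.105,0,0.058],[-0.108,0,0.067]]' --angular '[[0,0,0],[0,0,0],[0,0,0],[0,0,0],[0,0,0],[0,0,0],[0,0,0],[0,0,0],[0,0,0],[0,0,0],[0,0,0],[0,0,0]]'

```text
clock: 47.5
eef_pos: [0.5437, -0.0315, 0.177]
ee_rot: [-2.023, -2.403, 0.0]
contact_force: [0.7, 2.0, 2.4]
opening: 0.007
finger_force: 0.4
```

>>> servo_tool --delta_pos '[[-0.002,0,0.006],[-0.003,0,0.012],[-0.003,0,0.016],[-0.003,0,0.018],[-0.003,0,0.018]]' --angular '[[0,0,0],[0,0,0],[0,0,0],[0,0,0],[0,0,0]]'

```text
clock: 48.0
eef_pos: [0.5442, -0.0341, 0.1597]
ee_rot: [-2.023, -2.403, 0.0]
contact_force: [0.1, -0.4, 0.1]
opening: 0.007
finger_force: 0.0
```

```bash
python3 -c "
from h import *
st();im=r.capture('side');save('f2',im);cv2.imwrite('pics/f2c.png',cv2.resize(im[130:290,180:340],(400,400))[:,:,::-1])"
```

```text
t 48.0 p [ 0.5442 -0.0341  0.1597] yaw 99.8 F [ 0.1 -0.4  0.1] open 0.007 ff 0.0 q [ 0.53  0.34 -0.64  1.8   0.23  1.07 -0.03]
```

View pics/f2c.png

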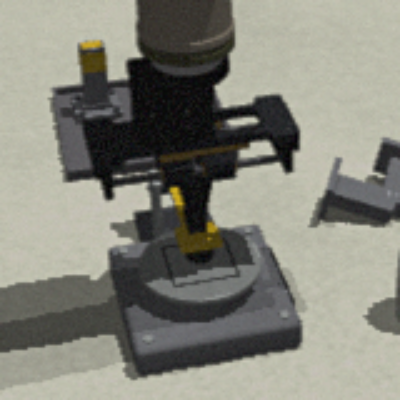

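The paddle is almost level over the pan. I'll press a little more, watching the force.

>>> servo_tool --delta_pos '[[0,0,0.001],[0,0,0.002],[0,0,0.002]]' --angular '[[0,0,0],[0,0,0],[0,0,0]]'

```text
clock: 48.35
eef_pos: [0.5446, -0.0341, 0.159]
ee_rot: [2.023, 2.402, 0.0]
contact_force: [-3.6, -0.1, 11.3]
opening: 0.001
finger_force: 5.5
```

>>> servo_tool --delta_pos '[[0,0,0.001],[0,0,0.002],[0,0,0.002]]' --angular '[[0,0,0],[0,0,0],[0,0,0]]'

```text
clock: 48.65
eef_pos: [0.5447, -0.0341, 0.1587]
ee_rot: [2.022, 2.402, -0.001]
contact_force: [-13.7, -0.2, 29.3]
opening: 0.002
finger_force: 14.7
```

At the stop. Retreating upward, then a final check.

>>> servo_tool --delta_pos '[[0,0,-0.03],[0,0,-0.07],[0,0,-0.12],[0,0,-0.16],[-0.05,0,-0.18],[-0.1,0,-0.18],[-0.15,0,-0.18],[-0.2,0,-0.18],[-0.25,0,-0.18],[-0.25,0,-0.18],[-0.25,0,-0.18]]' --angular '[[0,0,0],[0,0,0],[0,0,0],[0,0,0],[0,0,0],[0,0,0],[0,0,0],[0,0,0],[0,0,0],[0,0,0],[0,0,0]]'

```text
clock: 49.75
eef_pos: [0.5866, -0.2823, 0.3351]
ee_rot: [-2.026, -2.4, -0.0]
contact_force: [0.4, 2.0, 0.7]
opening: 0.012
finger_force: 0.0
```

```bash
python3 loads.py; python3 -c "
import cv2
a=cv2.imread('pics/top0.png').astype(int);b=cv2.imread('pics/topL.png')
cv2.imwrite('pics/g.png',cv2.resize(b[120:310,110:360],(790,600)))"
```

```text
top red [232, 225, 23, 15, 259] [0.524 0.091]
top red [136, 226, 6, 9, 48] [0.521 0.357]
top yel [260, 219, 41, 17, 401] [ 0.538 -0.015]
top yel [136, 261, 6, 10, 49] [0.432 0.347]
top blu [171, 223, 6, 9, 45] [0.533 0.266]
side red [242, 148, 7, 8, 51] [0.519 0.319]
side red [244, 182, 12, 11, 80] [0.527 0.118]
side yel [212, 151, 10, 8, 65] [0.436 0.309]
side yel [247, 203, 22, 28, 328] [ 0.541 -0.025]
t 49.85 p [ 0.5871 -0.2792  0.336 ] yaw 99.9 F [0.5 0.8 1. ] open 0.004 ff 0.0 q [ 0.75  0.42 -0.53  1.3   0.21  1.48  0.41]
```

View pics/g.png

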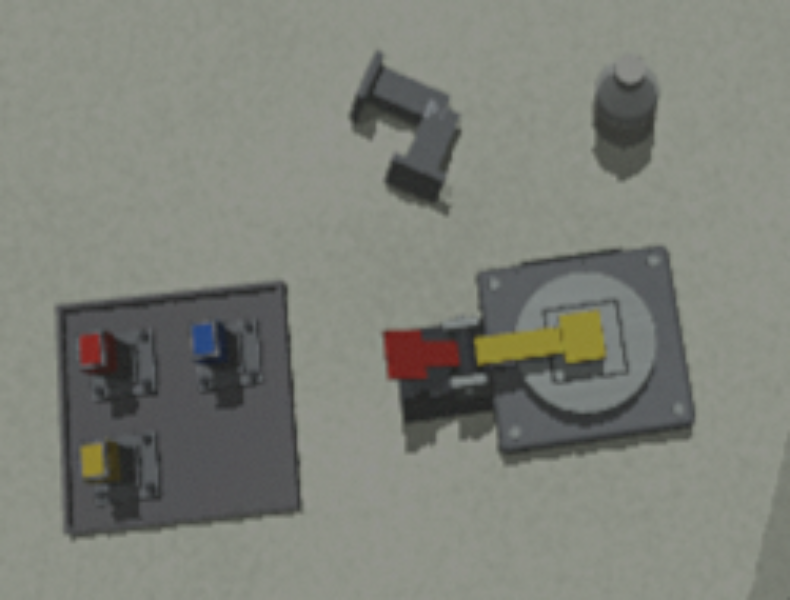

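```bash
python3 -c "
from rig import r
print(r.close_job())"
```

```text
the job is handed in; nothing more can be done
None
```

I handed the job in, but it returned no verdict: red, yellow and blue (no green present) were weighed in order and stand upright in the tray, the yellow arm is back down on its stop over the empty pan, and the bystanders were not touched.

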